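# Pack up the microscope's footless corner

## Task

The front foot on the robot's side has come off this stereo microscope, so that corner of its base hangs unsupported. By trying them in turn, find the packing piece that slides snugly under that corner - one so thin that it lies loose does not carry the corner, one so thick that its nose butts against the base must not be forced - and leave that one square to the side of the base where the foot was, pushed fully home with its grip block against the base and the corner resting on it. Do not shove or jack up the microscope, leave the other two pieces lying flat and right way up on the bench well clear of the gap, and do not disturb the other things.

Things in the scene. Friction and masses are not known exactly. Their poses are not given: they have to be found in the camera images.
- mouth (a point): Point on the mat's top straight below the near long side of the microscope base, where the missing foot was (40 mm from the base's front corner; a dark screw cap on the base top lies 30 mm further in). x points level into the gap, square to that side; y along the side towards the column; z up. The gap from mat to base underside is unknown, 5 to 15 mm: it must be tried.
- mat: Fixed rubber mat 400 (x) x 360 (y) x 3 mm under the microscope, axes parallel to mouth's; origin: centre of its underside; mouth is at (-70, -125, 3) mm. The white base, a slab 250 (x) x 330 (y) x 28 mm with square lower edges, is centred over mat x = 55, y = 0 mm. Head, eyepieces and knobs overhang its middle: 120 mm or more above the mat, 45 mm or more in from its near side.
- stand (a joint): Tilt of the microscope (5 kg) that raises its footless corner, rad. 0: the corner hangs unsupported, as at the start; 0.001 rad raises the underside by 0.14 mm at the inner end of a fully inserted tongue, 0.17 mm at the near side. The other feet are soft: raising the corner takes about 1 N at first and about 1.1 N more for each mm.
- footing (a joint): How far the whole microscope has been shoved along mouth's x axis, m; 0 at the start. Its rubber feet hold against a level push of up to about 22 N, then they skid.
- thin: Aluminium packing piece, one dark groove on top: tongue 9 mm thick, 40 wide, 55 long along own +x, its last 13 mm tapering on top to 4.5 mm at the blunt nose (rides under an edge up to 4.5 mm lower than its thickness, else butts); behind it a grip block 45 long (-x), 32 wide (y), 30 high. Origin: underside, mid width, below the block's front face, the stop. Lies flat, 99 g.
- medium: Aluminium packing piece, two dark grooves on top: tongue 12.5 mm thick, 40 wide, 55 long along own +x, its last 13 mm tapering on top to 8 mm at the blunt nose (rides under an edge up to 4.5 mm lower than its thickness, else butts); behind it a grip block 45 long (-x), 32 wide (y), 30 high. Origin: underside, mid width, below the block's front face, the stop. Lies flat, 138 g.
- thick: Aluminium packing piece, three dark grooves on top: tongue 16 mm thick, 40 wide, 55 long along own +x, its last 13 mm tapering on top to 11.5 mm at the blunt nose (rides under an edge up to 4.5 mm lower than its thickness, else butts); behind it a grip block 45 long (-x), 32 wide (y), 30 high. Origin: underside, mid width, below the block's front face, the stop. Lies flat, 176 g.
- jar_green: Bystander, to be left alone: screw-top sample jar with green contents, 60 mm across, 60 mm high. Origin: centre of the underside.
- jar_clear: Bystander, to be left alone: clear screw-top sample jar, 60 mm across, 60 mm high. Origin: centre of the underside.
- petri: Bystander, to be left alone: clear flat dish, 97 mm across, 16 mm high. Origin: centre of the underside.
- beaker: Bystander, to be left alone: glass beaker, 68 mm across, 85 mm high. Origin: centre of the underside.
- slide_box: Bystander, to be left alone: yellow slide box with a clear lid, 88 x 103 x 34 mm. Origin: centre of the underside.
- dropper: Bystander, to be left alone: glass dropper with a yellow bulb, about 150 mm long, lying along its own y. Origin: centre of the underside.
- forceps: Bystander, to be left alone: steel forceps, 112 mm long, lying along their own x, 8 mm high. Origin: centre of the underside.
There are look-alikes about, which are no part of the job. Leave any pink or purple look-alike of the medium alone.

How it is judged:
By the outcome, as a careful person would: the job done as asked, in the order asked, and still so for the second after the job is handed in, with the robot touching nothing.
It also fails if it takes over 72 s, if anything falls off the work surface, if the arm or the gripper's body presses on something with over 40 N, if the wrist force passes 120 N, or if a joint passes its speed limit or range.

## Robot

A 6-joint arm with a two-finger parallel gripper is mounted at the origin on the work surface. World frame = base frame: x ahead of the robot, y to its left, z up, the work surface at z = 0. Lengths are in m, angles in degrees, forces in N, time in s.
With the tool pointing down it reaches from about 0.4 to 0.825 m from the base axis. Payload 7 kg.
Tool frame: the origin (TCP) lies on the centre line of the jaws, within the pads' length; the fingertips stand 19 mm ahead of it and the grasp point (between the pads) is the TCP (r.tip_extent is the distance from the TCP to the fingertips, in m); z points along the fingers, y is the line along which they close (so a half turn about z gives the same grasp; the last joint's range is limited). The gripper opens to 88 mm and grips with 3 to 60 N. Pads are 19 mm wide; open, the fingers measure 130 mm over their backs; the gripper's body (78 mm by 193 mm) begins 47 mm behind the grasp point.
Start: joints at [-54.597, 20.546, 0.682, 0, -70.136, -16.507], TCP at [0.219, -0.639, 0.208] pointing down, gripper open.
Joint ranges: [-176.03, 176.03], [-82.01, 121.73], [-58.28, 71.71], [-173.87, 95.51], [-174.79, -0.11], [-173.66, 173.66]. Speed limits (degrees/s): [136.94, 136.94, 172.46, 180, 180, 180].

## Interface

Orientations are given as [roll, pitch, yaw] about the fixed x, y, z axes, in that order (R = Rz(yaw) Ry(pitch) Rx(roll)).
In Python, from plant import r gives the robot as it stands. The module is installed in compiled form; this text tells all that it offers.
- The arm moves only by the tool jog_arm, never from a script. Its argument "deltas" is a list that holds one entry, the list of rows, each a list of 5 numbers: the opening, from -1 (shut) to 1 (fully open), then the shift along the world's x, y, z in cm, then the turn about the world's z in rad. In form: [[[claw, dx, dy, dz, turn], ...]]. A call has 1 to 8 rows; each row shifts and turns the commanded pose from where the row before left it; what a row does not reach is not made up. A row lasts 1/8 s, in which the tool goes at most 62.5 mm and 10.7 degrees, less where a joint would pass 70% of its speed; a pose out of reach is approached as far as the arm can. A call with a gripper value outside its range is refused whole. The fingers move at their own pace and stop on an object; "force" is the grip in N (left out, the last holds). Time passes only in rows, so rows that do not move let the fingers close. It gives the time, the measured TCP pose, the force, the opening and the grip force at its end, in the units of the state.
- r.get_state(): the state, without advancing time (a new reading comes with each control period).
- r.capture(name): name is "scene" or "top" or "wrist"; returns the picture (420x560x3 uint8, blue, green, red); there is no depth.
- r.camera_info(name): a dict with "fx", "fy", "cx", "cy" (pixels), "view" (4x4, takes a point from world to camera coordinates). Camera axes: x right, y up, looking along -z (the intrinsics and any distortion apply to the point x, -y, -z); pixel columns grow to the right and rows downward; lengths in m; the calibration is good to about 2 mm. A picture is of the moment at which its call begins: read the wrist's pose just before it. camera_info takes no time and is no camera call; for the wrist camera it gives the pose at the moment of the call.
- r.close_job(): hands the job in; it is judged then, once.
The state is a dict: "time_s": time; "joints": joint angles; "qd": joint speeds; "joint_torque": joint torques, N m; "tcp_pos": TCP position; "eef_rot": TCP orientation; "contact_force": force on the tool from outside, world axes, zero at the start; "moment": the same for the moment, N m; "gripper_width": finger opening in m; "gripper_force": force on a finger pad.
Only numpy, scipy, OpenCV 4.12 (cv2) and the standard library are available. Lean on these libraries where they do the work, as an engineer would, in place of code of your own. Each camera call takes 0.05 s, during which the arm holds its last target. There are 200 camera calls.

## Working session

There is one attempt and no reset: what is moved stays moved. The work goes in short steps, Python scripts to look and compute and a tool call to move; the robot and the scene stay as the last step left them, time stands still between calls to the robot, and variables do not carry over. Pictures are saved under pics/ and viewed, at most 10 in all, crops included, and the job is handed in when it is done.

Besides the shell and the picture viewer there is one more tool, called after "Call:" as name(argument=value, ...) on one line, values as JSON. jog_arm: Moves the arm, as the interface text tells. Its arguments: {"type":"object","properties":{"deltas":{"type":"array"},"force":{"type":"number"}},"required":["deltas"]}

```bash
mkdir -p pics; cat > h.py <<'E'
import numpy as np, cv2
from plant import r
def ray(name,u,v,z):
    c=r.camera_info(name); V=np.array(c["view"]); 
    d=np.array([(u-c["cx"])/c["fx"],-(v-c["cy"])/c["fy"],-1.0])
    R=V[:3,:3]; o=-R.T@V[:3,3]; w=R.T@d
    return o+w*(z-o[2])/w[2]
def proj(name,p):
    c=r.camera_info(name); V=np.array(c["view"]); q=V[:3,:3]@np.array(p)+V[:3,3]
    return c["cx"]+c["fx"]*q[0]/-q[2], c["cy"]-c["fy"]*q[1]/-q[2]
E
python3 - <<'E'
from h import *
print(r.get_state())
for n in("scene","top"):
    cv2.imwrite(f"pics/{n}0.png",r.capture(n)); c=r.camera_info(n); print(n,c)
a=cv2.imread("pics/top0.png"); cv2.imwrite("pics/top0b.png",cv2.resize(a,(800,600),interpolation=cv2.INTER_CUBIC))
E
```

```text
{'time_s': 0.0, 'joints': array([-5.45964130e+01,  2.05932742e+01,  6.31993730e-01, -1.89837730e-02,
       -7.01356770e+01, -1.65060726e+01]), 'qd': array([ 0.00875751, -0.01626081,  0.00527893,  0.03725009,  0.12677641,
       -0.04599052]), 'joint_torque': array([-9.04949720e-04, -5.82715881e+01,  2.93052399e+01,  6.99751943e+00,
        6.87812339e-03, -1.35793598e-04]), 'tcp_pos': array([ 0.2183957 , -0.63812935,  0.20699201]), 'eef_rot': array([ 1.79901968e+02, -1.04395561e-02, -1.61108942e+02]), 'contact_force': array([-0.50500195, -0.05442381,  0.70417191]), 'moment': array([-0.01251861, -0.05682125, -0.01068004]), 'gripper_force': 0.0, 'gripper_width': 0.08762025196646193}
scene {'fx': 484.5859822743494, 'fy': 484.5859822743494, 'cx': 280.14800844437394, 'cy': 203.5006859494183, 'view': array([[ 0.02154659,  0.99970386,  0.01131082,  0.13947221],
       [-0.58602435,  0.00346285,  0.81028605,  0.26975677],
       [ 0.81000692, -0.02408732,  0.58592541, -1.90967012],
       [ 0.        ,  0.        ,  0.        ,  1.        ]])}
top {'fx': 445.24342844976667, 'fy': 445.24342844976667, 'cx': 280.9801750912342, 'cy': 207.69448621187425, 'view': array([[-0.00650553, -0.99996333, -0.00556898, -0.13664602],
       [ 0.995756  , -0.00698923,  0.09176673, -0.5359238 ],
       [-0.09180229, -0.00494835,  0.99576496, -1.12318843],
       [ 0.        ,  0.        ,  0.        ,  1.        ]])}
```

View pics/top0b.png

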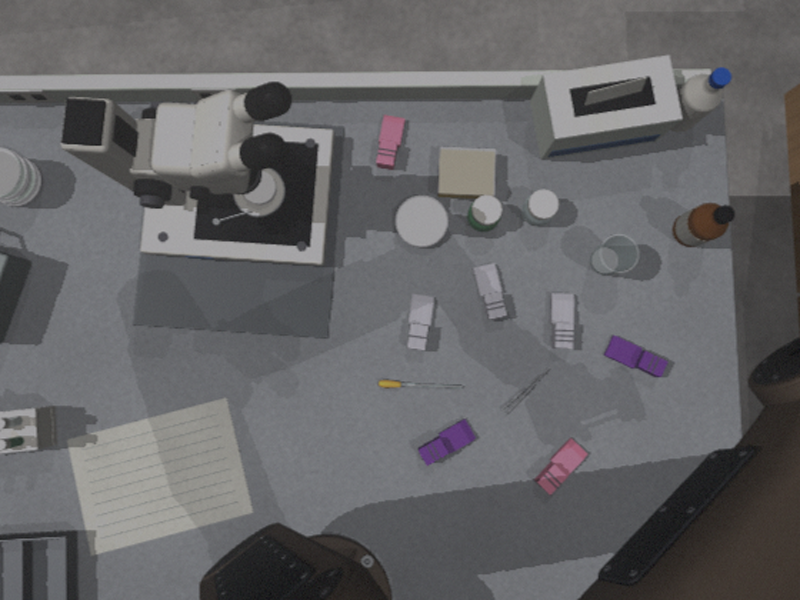

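View pics/scene0.png

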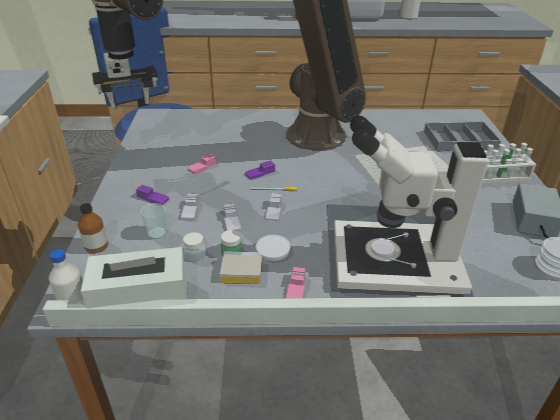

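The top view (800-px scale) shows the microscope base at (142–340, 125–263), its screw cap at (302,245), and the mat below it. The silver pieces are at about (420,322), (490,292) and (563,320). Next I'll zoom in on the pieces and the base corner.

```bash
python3 - <<'E'
from h import *
a=r.capture("top")
p=cv2.resize(a[180:250,275:415],(800,400),interpolation=cv2.INTER_CUBIC)   # x5.714
b=cv2.resize(a[140:240,90:240],(800,533),interpolation=cv2.INTER_CUBIC) #5.333
cv2.imwrite("pics/pieces.png",p);cv2.imwrite("pics/base.png",b)
E
```

```text
(no output)
```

View pics/pieces.png

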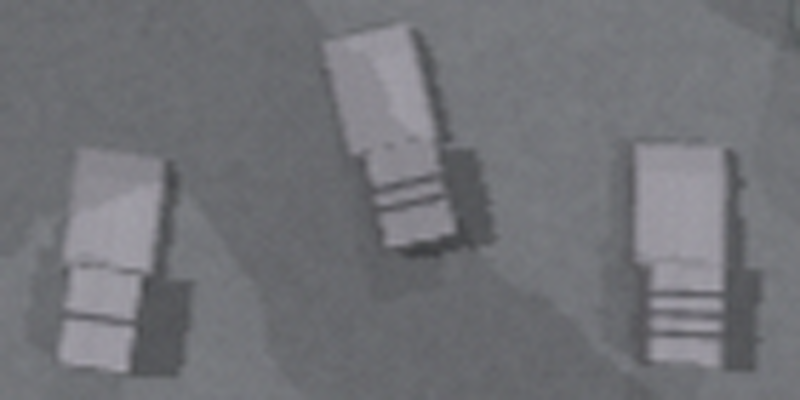

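View pics/base.png

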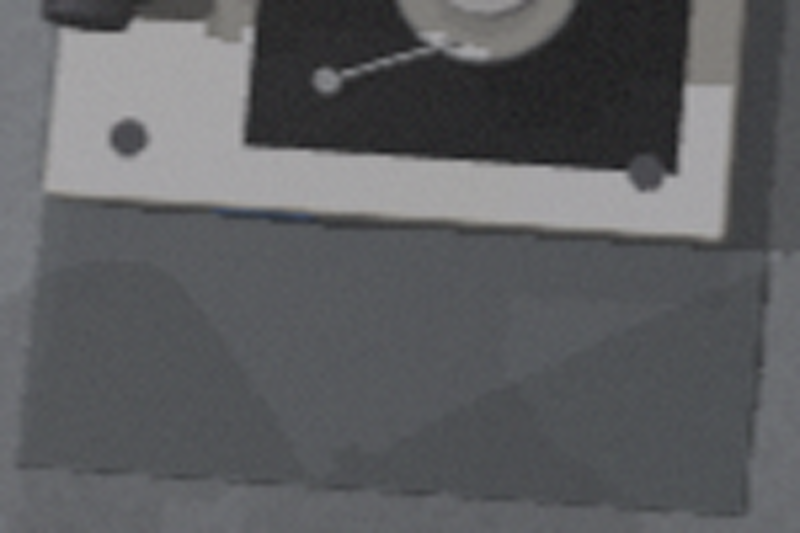

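Piece crop: thin (one groove) is on the left, medium in the middle and thick on the right. The wide tongues point up (+x) and the grip blocks are at the bottom. Base crop: mat near corners at (17,466) and (748,515), base top near-right corner at (723,241), screw cap at (646,172).

```bash
python3 - <<'E'
from h import *
def P(pt,off,s,z): return ray("top",(pt[0]+.5)/s-.5+off[0],(pt[1]+.5)/s-.5+off[1],z)[:2]
s1=800/140; o1=(275,180)
s2=800/150; o2=(90,140)
L=P((17,466),o2,s2,.003);R=P((748,515),o2,s2,.003)
ey=L-R; print("mat",L,R,np.linalg.norm(ey)); 
def nrm(v): return v/np.linalg.norm(v)
ey=nrm(ey); ex=np.array([ey[1],-ey[0]])
print("yaw mouth",np.degrees(np.arctan2(ex[1],ex[0])))
m=(L+R)/2+ex*.13-ey*.125; print("mouth from mat",m)
for z in(.036,.041,.046):
    C=P((723,241),o2,s2,z);C2=P((45,191),o2,s2,z);S=P((646,172),o2,s2,z)
    e=nrm(C2-C); x=np.array([e[1],-e[0]])
    print(z,"len",np.linalg.norm(C2-C),"yaw",np.degrees(np.arctan2(x[1],x[0])),"mouth from corner",C+ey*.04,"from cap",S-ex*.03)
T={"thin":([(68,263),(140,270),(130,372),(58,362)],[(77,148),(167,158)],.009),
"medium":([(365,153),(437,145),(456,237),(385,248)],[(323,42),(410,24)],.0125),
"thick":([(650,262),(722,262),(722,367),(646,363)],[(634,143),(727,143)],.016)}
for k,(b,t,th) in T.items():
    B=[P(p,o1,s1,.03) for p in b]; N=[P(p,o1,s1,th-.0045) for p in t]
    f=(B[0]+B[1])/2; re=(B[2]+B[3])/2; n=(N[0]+N[1])/2
    d=nrm(n-re)
    print(k,"blk len",np.linalg.norm(f-re),"w",np.linalg.norm(B[0]-B[1]),"nose w",np.linalg.norm(N[0]-N[1]),"tot",np.linalg.norm(n-re),
     "yaw blk",np.degrees(np.arctan2(*(f-re)[::-1])),"yaw all",np.degrees(np.arctan2(d[1],d[0])),"origin",re+.045*d,n-.055*d,"blk ctr",(f+re)/2)
E
```

```text
mat [0.48968229 0.3534005 ] [ 0.46324724 -0.0061402 ] 0.3605112003506425
yaw mouth -4.2050763645394555
mouth from mat [0.59694898 0.0394342 ]
0.036 len 0.32862879705361786 yaw -4.667493699659057 mouth from corner [0.59685457 0.04234881] from cap [0.59785156 0.04198354]
0.041 len 0.32717578117567603 yaw -4.667493699659057 mouth from corner [0.59612825 0.04169266] from cap [0.59697557 0.04116236]
0.046 len 0.3257227652977342 yaw -4.6674936996590555 mouth from corner [0.59540193 0.04103652] from cap [0.59609959 0.04034117]
thin blk len 0.04500559740055079 w 0.032321421758971396 nose w 0.04153304781031762 tot 0.09907547314849381 yaw blk -6.191389521352365 yaw all -8.192166520302171 origin [ 0.48651824 -0.17169677] [ 0.48560315 -0.17156503] blk ctr [ 0.46434898 -0.16771149]
medium blk len 0.04278150173417479 w 0.0325169489764004 nose w 0.040874677704012825 tot 0.0997242321385446 yaw blk 10.622316293342402 yaw all 11.338391652910548 origin [ 0.5406148  -0.30285509] [ 0.54034442 -0.30290931] blk ctr [ 0.51751725 -0.30775919]
thick blk len 0.04588207111046522 w 0.03209960863564861 nose w 0.04231895666731815 tot 0.10120083516674704 yaw blk -2.8236256039826606 yaw all -3.3992574286190926 origin [ 0.48606141 -0.43036294] [ 0.48726013 -0.43043414] blk ctr [ 0.46405376 -0.42882484]
```

Call:
jog_arm(deltas=[[[1, 2.7, 5.2, 0, -0.052], [1, 2.7, 5.2, 0, -0.052], [1, 2.7, 5.2, 0, -0.052], [1, 2.7, 5.2, 0, -0.052], [1, 2.7, 5.2, 0, -0.052], [1, 2.7, 5.2, 0, -0.052], [1, 2.7, 5.2, 0, -0.052], [1, 2.7, 5.2, 0, -0.052]]], force=20)

```text
time_s: 1.15
tcp_pos: [0.4351, -0.2208, 0.2081]
eef_rot: [180.0, 0.0, 175.0]
contact_force: [1.7, -1.0, 0.1]
gripper_width: 0.0877
gripper_force: 0.0
```

Call:
jog_arm(deltas=[[[1, 2.7, 5.4, 0, -0.048], [1, 0, 0, -5, 0], [1, 0, 0, -5, 0], [1, 0, 0, 0, 0], [1, 0, 0, 0, 0]]])

```text
time_s: 1.78
tcp_pos: [0.4626, -0.169, 0.1095]
eef_rot: [-180.0, 0.1, 172.3]
contact_force: [-0.5, 0.3, -0.2]
gripper_width: 0.0877
gripper_force: 0.0
```

Call:
jog_arm(deltas=[[[1, -0.1, 0, -4, 0], [1, 0, 0, -4, 0], [1, 0, 0, -0.4, 0], [1, 0, 0, 0, 0], [-1, 0, 0, 0, 0], [-1, 0, 0, 0, 0], [-1, 0, 0, 0, 0], [-1, 0, 0, 0, 0]]], force=25)

```text
time_s: 2.78
tcp_pos: [0.4607, -0.1686, 0.0242]
eef_rot: [180.0, 0.0, 172.3]
contact_force: [0.1, -0.1, -0.1]
gripper_width: 0.0529
gripper_force: 0.0
```

Call:
jog_arm(deltas=[[[-1, 0, 0, 0, 0], [-1, 0, 0, 0, 0], [-1, 0, 0, 0, 0], [-1, 0, 0, 0, 0]]])

```text
time_s: 3.28
tcp_pos: [0.4606, -0.1686, 0.0239]
eef_rot: [-180.0, -0.0, 172.3]
contact_force: [0.4, 1.0, 0.2]
gripper_width: 0.0135
gripper_force: 0.0
```

```bash
python3 - <<'E'
from h import *
a=r.capture("wrist");t=r.capture("top")
cv2.imwrite("pics/w1.png",np.hstack([cv2.resize(a,(400,300)),cv2.resize(t[150:270,240:400],(400,300),interpolation=cv2.INTER_CUBIC)]))
s=r.get_state();print(s["gripper_width"],s["gripper_force"],proj("wrist",[.486,-.1716,0]),proj("top",s["tcp_pos"]))
E
```

```text
0.0058323275883945345 0.0 (np.float64(281.1675762404963), np.float64(264.4648902724804)) (np.float64(292.24026752686365), np.float64(236.54898124312223))
```

View pics/w1.png

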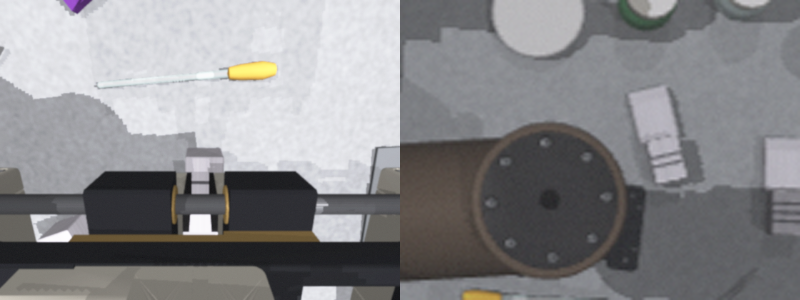

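```bash
python3 - <<'E'
from h import *
a=r.capture("wrist")
cv2.imwrite("pics/w2.png",cv2.resize(a[160:370,100:460],(800,467),interpolation=cv2.INTER_CUBIC))
s=r.get_state();p=s["tcp_pos"];print(s["gripper_width"],s["gripper_force"])
c=r.camera_info("wrist");print(c["fx"],-np.array(c["view"])[:3,:3].T@np.array(c["view"])[:3,3])
yy=np.radians(82.3);u=np.array([np.cos(yy),np.sin(yy),0])
for h in(0,.016,-.016):
  for dz in (-.019,0,.006): print(h,dz,proj("wrist",p+u*h+[0,0,dz]))
print(r.get_state()["gripper_width"])
E
```

```text
0.0029459130192320223 0.0
307.96504227222084 [ 0.38826018 -0.15931541  0.20029024]
0 -0.019 (np.float64(280.5744477694839), np.float64(233.09411486350197))
0 0 (np.float64(280.649509009188), np.float64(243.92261802513104))
0 0.006 (np.float64(280.6763162399718), np.float64(247.7898893950213))
0.016 -0.019 (np.float64(304.2857694565401), np.float64(233.08090951858026))
0.016 0 (np.float64(306.64845749979554), np.float64(243.90789035206387))
0.016 0.006 (np.float64(307.4922611788206), np.float64(247.77460745257423))
-0.016 -0.019 (np.float64(256.8621343151714), np.float64(233.10732076076027))
-0.016 0 (np.float64(254.64936814707468), np.float64(243.93734637364327))
-0.016 0.006 (np.float64(253.85910281164664), np.float64(247.8051720603586))
0.0029459130192320223
```

View pics/w2.png

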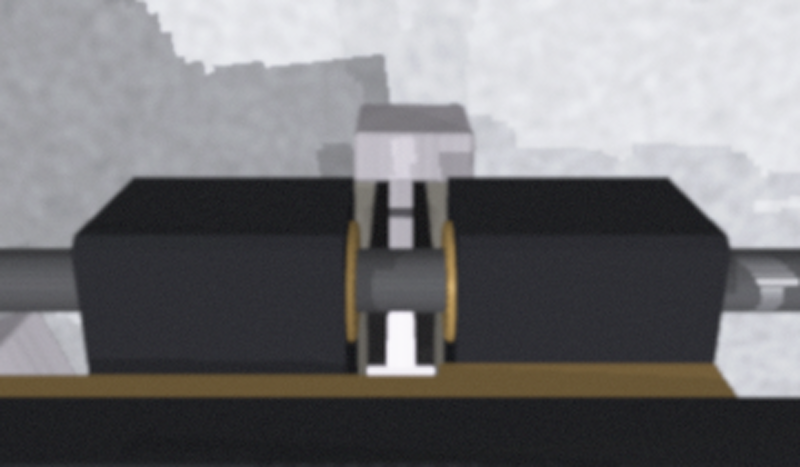

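```bash
python3 - <<'E'
from h import *
for y in (.1656,):
  for nm,p in dict(reartop=[.4414,-.1656,.03],rearbot=[.4414,-.1656,0],fronttop=[.486,-.1716,.03],med_reartop=[.4965,-.3117,.03]).items(): 
    q=proj("wrist",p); print(nm,q,((q[0]-100)*2.222,(q[1]-160)*2.222))
for u,v,z in [(360,132,.03),(470,132,.03),(360,104,0),(467,104,0)]:
    print(ray("wrist",100+u/2.222,160+v/2.222,z))
s=r.get_state();print({k:np.round(v,3) for k,v in s.items()})
c=r.camera_info("wrist");print(c)
E
```

```text
reartop (np.float64(281.3875305356846), np.float64(216.81796431991847)) (np.float64(403.0430928502912), np.float64(126.24951671885884))
rearbot (np.float64(281.165930359666), np.float64(203.4530988277854)) (np.float64(402.5506972591778), np.float64(96.55278559533915))
fronttop (np.float64(281.3741296326207), np.float64(286.19827947779333)) (np.float64(403.0133160436831), np.float64(280.4125769996568))
med_reartop (np.float64(68.1645110338516), np.float64(326.7509656821783)) (np.float64(-70.73845648278176), np.float64(370.52064574580015))
[ 0.44144704 -0.1769569   0.03      ]
[ 0.44531548 -0.14846807  0.03      ]
[ 0.44198168 -0.17872376  0.        ]
[ 0.44635585 -0.14650613  0.        ]
{'time_s': np.float64(3.425), 'joints': array([ 2.91400e+00,  1.52050e+01, -3.54960e+01, -1.00000e-03,
       -3.93020e+01, -1.00603e+02]), 'qd': array([-0.059, -0.002,  0.09 ,  0.004, -0.052, -0.097]), 'joint_torque': array([ -0.   , -41.25 ,  19.655,   4.674,  -0.085,  -0.   ]), 'tcp_pos': array([ 0.461, -0.169,  0.024]), 'eef_rot': array([-1.8000e+02, -3.0000e-03,  1.7231e+02]), 'contact_force': array([ 0.152, -1.088, -1.663]), 'moment': array([-0.048,  0.036, -0.014]), 'gripper_force': np.float64(0.0), 'gripper_width': np.float64(0.003)}
{'fx': 307.96504227222084, 'fy': 307.96504227222084, 'cx': 279.92659370907546, 'cy': 207.8202022604951, 'view': array([[ 1.34422889e-01,  9.90923974e-01,  4.06676714e-04,
         1.05596949e-01],
       [-9.53619334e-01,  1.29473888e-01, -2.71747454e-01,
         4.45307964e-01],
       [-2.69333721e-01,  3.61412631e-02,  9.62368513e-01,
        -8.24236019e-02],
       [ 0.00000000e+00,  0.00000000e+00,  0.00000000e+00,
         1.00000000e+00]])}
```

```bash
python3 - <<'E'
from h import *
print(r.tip_extent)
s=r.get_state();p=s["tcp_pos"];print(p)
a=r.capture("scene");q=proj("scene",p);print(q,proj("scene",p-[0,0,.019]),proj("scene",[.486,-.1716,.0]))
x,y=int(q[0])-50,int(q[1])-55
print(x,y);cv2.imwrite("pics/s2.png",cv2.resize(a[y:y+75,x:x+100],(800,600),interpolation=cv2.INTER_CUBIC))
E
```

```text
0.019
[ 0.46055093 -0.16860062  0.02393971]
(np.float64(274.1217201290807), np.float64(197.54061941460304)) (np.float64(274.0974977895536), np.float64(202.46114887052505)) (np.float64(273.2230627974441), np.float64(208.5153178840379))
224 142
```

View pics/s2.png

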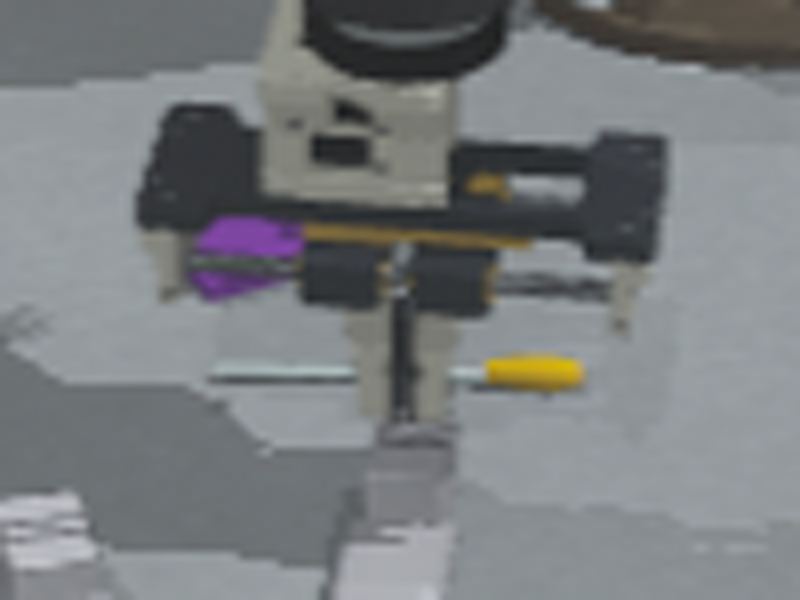

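The scene crop shows the closed fingertips at (405,415), above the block's top and not beside it. So the tips are about 25–30 mm higher than the stated geometry gives. I'll find the real tip height by touching the block's top lightly.

Call:
jog_arm(deltas=[[[-1, 0, 0, -0.2, 0], [-1, 0, 0, 0, 0]]])

```text
time_s: 3.72
tcp_pos: [0.4604, -0.1686, 0.0218]
eef_rot: [-180.0, -0.0, 172.3]
contact_force: [-0.5, -0.5, -0.4]
gripper_width: 0.0008
gripper_force: 0.0
```

Call:
jog_arm(deltas=[[[-1, 0, 0, -0.2, 0], [-1, 0, 0, 0, 0]]])

```text
time_s: 3.98
tcp_pos: [0.4604, -0.1686, 0.0198]
eef_rot: [-180.0, -0.0, 172.3]
contact_force: [0.2, -1.1, 0.1]
gripper_width: 0.0004
gripper_force: 0.0
```

Call:
jog_arm(deltas=[[[-1, 0, 0, -0.2, 0], [-1, 0, 0, 0, 0]]])

```text
time_s: 4.22
tcp_pos: [0.4605, -0.1686, 0.0178]
eef_rot: [-180.0, -0.0, 172.3]
contact_force: [-0.5, -0.4, -0.6]
gripper_width: 0.0003
gripper_force: 0.0
```

Call:
jog_arm(deltas=[[[-1, 0, 0, -0.2, 0], [-1, 0, 0, 0, 0]]])

```text
time_s: 4.47
tcp_pos: [0.4605, -0.1686, 0.0158]
eef_rot: [-180.0, -0.0, 172.3]
contact_force: [0.3, -0.5, 0.5]
gripper_width: 0.0002
gripper_force: 0.0
```

Call:
jog_arm(deltas=[[[-1, 0, 0, -0.2, 0], [-1, 0, 0, 0, 0]]])

```text
time_s: 4.72
tcp_pos: [0.4604, -0.1686, 0.0138]
eef_rot: [-180.0, -0.0, 172.3]
contact_force: [-1.2, 1.0, -0.6]
gripper_width: 0.0004
gripper_force: 0.0
```

```bash
python3 - <<'E'
from h import *
s=r.get_state();p=s["tcp_pos"];print(p,s["contact_force"])
a=r.capture("scene");x,y=224,142
cv2.imwrite("pics/s3.png",cv2.resize(a[y:y+75,x:x+100],(800,600),interpolation=cv2.INTER_CUBIC))
E
```

```text
[ 0.46044453 -0.16861075  0.0138054 ] [-1.17999236  1.01163381 -0.60273414]
```

View pics/s3.png

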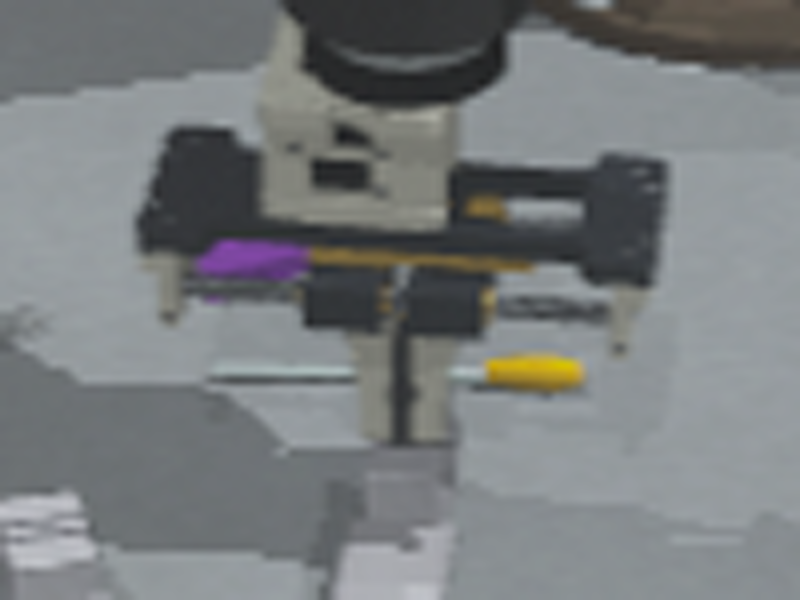

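The crop shows the tips at (405,440), just short of the block's top face. The estimate is about 3 mm above it.

Call:
jog_arm(deltas=[[[-1, 0, 0, -0.2, 0], [-1, 0, 0, 0, 0]]])

```text
time_s: 5.03
tcp_pos: [0.4606, -0.1686, 0.0119]
eef_rot: [-180.0, -0.0, 172.3]
contact_force: [0.6, -0.1, -0.2]
gripper_width: 0.0004
gripper_force: 0.0
```

Call:
jog_arm(deltas=[[[-1, 0, 0, -0.1, 0], [-1, 0, 0, 0, 0]]])

```text
time_s: 5.28
tcp_pos: [0.4606, -0.1686, 0.0117]
eef_rot: [-180.0, 0.0, 172.3]
contact_force: [-2.7, 1.5, 10.0]
gripper_width: 0.0007
gripper_force: 5.0
```

Call:
jog_arm(deltas=[[[-1, 0, 0, -0.1, 0], [-1, 0, 0, 0, 0]]])

```text
time_s: 5.52
tcp_pos: [0.4607, -0.1687, 0.0116]
eef_rot: [-180.0, 0.0, 172.4]
contact_force: [-8.4, 3.0, 23.2]
gripper_width: 0.0007
gripper_force: 11.2
```

Contact came at measured z = 0.0118, where the tips must be at 0.030. So tip height = measured z + 0.018, and I'll use that offset from here on. Next I'll lift, open and go down around the block.

Call:
jog_arm(deltas=[[[1, 0, 0, 1.5, 0], [1, 0, 0, 0, 0], [1, 0, 0, 0, 0], [1, 0, 0, 0, 0], [1, 0, 0, 0, 0], [1, 0, 0, 0, 0], [1, 0, 0, 0, 0]]])

```text
time_s: 6.4
tcp_pos: [0.4605, -0.1686, 0.0249]
eef_rot: [-180.0, -0.0, 172.3]
contact_force: [-0.1, -0.3, -0.4]
gripper_width: 0.0647
gripper_force: 0.0
```

Call:
jog_arm(deltas=[[[1, 0, 0.2, -1.8, 0], [1, 0, 0, -1.8, 0], [1, 0, 0, 0, 0], [-1, 0, 0, 0, 0], [-1, 0, 0, 0, 0], [-1, 0, 0, 0, 0], [-1, 0, 0, 0, 0], [-1, 0, 0, 0, 0]]], force=25)

```text
time_s: 7.4
tcp_pos: [0.4606, -0.1666, -0.0109]
eef_rot: [180.0, 0.0, 172.3]
contact_force: [-0.1, 0.0, -0.2]
gripper_width: 0.0431
gripper_force: 0.0
```

Call:
jog_arm(deltas=[[[-1, 0, 0, 0, 0], [-1, 0, 0, 0, 0]]])

```text
time_s: 7.65
tcp_pos: [0.4606, -0.1666, -0.011]
eef_rot: [-180.0, -0.0, 172.3]
contact_force: [0.1, 1.1, 0.6]
gripper_width: 0.0321
gripper_force: 25.0
```

Call:
jog_arm(deltas=[[[-1, 0, 0, 3, 0], [-1, 0.9, 5.4, 0, 0.015], [-1, 0.9, 5.4, 0, 0.015], [-1, 0.9, 5.4, 0, 0.014], [-1, 0.8, 5.3, 0, 0.014], [-1, 0, 0, 0, 0], [-1, 0, 0, 0, 0]]])

```text
time_s: 8.52
tcp_pos: [0.4949, 0.0484, 0.0186]
eef_rot: [-180.0, -0.1, 175.7]
contact_force: [-0.7, -0.6, -1.0]
gripper_width: 0.0316
gripper_force: 25.0
```

```bash
cat >> h.py <<'E'
def favg(n=6):
    F=[]
    for i in range(n): r.capture("top"); F.append(r.get_state()["contact_force"])
    s=r.get_state(); return np.round(np.mean(F,0),2),np.round(np.std(F,0),2),np.round(s["tcp_pos"],4),s["time_s"]
E
python3 - <<'E'
from h import *
print(favg(6))
a=r.capture("top"); w=r.capture("wrist")
s=r.get_state();p=s["tcp_pos"]
d=np.array([np.cos(np.radians(-4.35)),np.sin(np.radians(-4.35))])
z0=p[2]+.011
for e in(.0255,):
  for h in(.02,-.02):
    n=np.append(p[:2]+d*(e+.055)+h*np.array([-d[1],d[0]]),z0+.0045)
    print("nose pred top img",proj("top",n), "in crop",(np.array(proj("top",n))-[170,120])*6)
m=np.array([.5965,.041]);print("mouth edge in crop",(np.array(proj("top",[*m,.003]))-[170,120])*6)
cv2.imwrite("pics/t2.png",cv2.resize(a[120:220,170:300],(780,600),interpolation=cv2.INTER_CUBIC))
E
```

```text
(array([ 0.15,  0.  , -1.18]), array([0.29, 0.29, 0.32]), array([0.4954, 0.0475, 0.019 ]), 8.825)
nose pred top img (np.float64(202.15811500853363), np.float64(191.4437038362213)) in crop [192.94869005 428.66222302]
nose pred top img (np.float64(217.68729675480938), np.float64(192.50642290201273)) in crop [286.12378053 435.03853741]
mouth edge in crop [253.1883128  394.24155685]
```

View pics/t2.png

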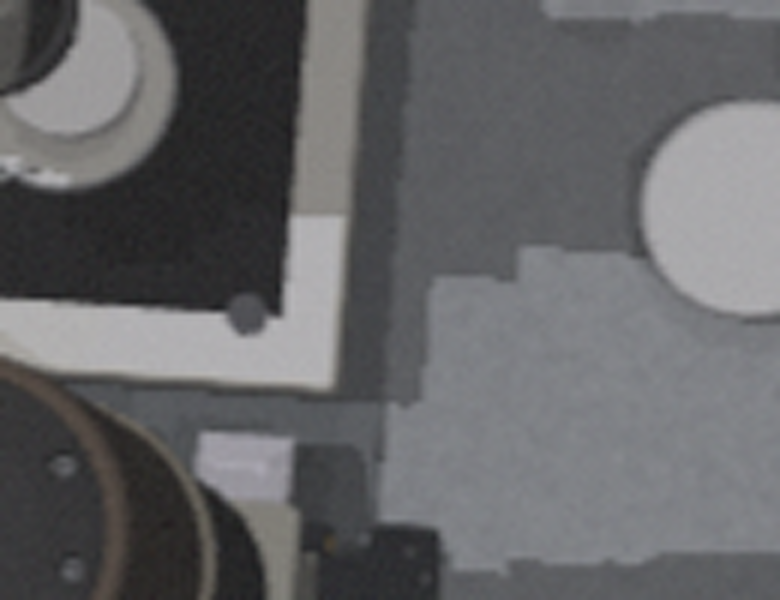

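The crop shows the tongue's nose at (200,430)–(296,438), about 3 mm too far towards −y. The cap is at (246,313). I'll correct y, lower the piece to just above the mat and creep in.

Call:
jog_arm(deltas=[[[-1, 0, 0.3, -1.3, 0], [-1, 0, 0, -1.3, 0], [-1, 1.0, -0.08, 0, 0], [-1, 0.5, -0.04, 0, 0], [-1, 0, 0, 0, 0]]])

```text
time_s: 9.55
tcp_pos: [0.5108, 0.0501, -0.0075]
eef_rot: [-180.0, -0.0, 175.6]
contact_force: [-0.2, -1.2, -0.6]
gripper_width: 0.0317
gripper_force: 25.0
```

Call:
jog_arm(deltas=[[[-1, 0.4, -0.03, 0, 0], [-1, 0.4, -0.03, 0, 0], [-1, 0.4, -0.03, 0, 0], [-1, 0, 0, 0, 0]]])

```text
time_s: 10.05
tcp_pos: [0.5229, 0.0493, -0.007]
eef_rot: [180.0, 0.0, 175.6]
contact_force: [-0.1, 0.4, -1.6]
gripper_width: 0.0317
gripper_force: 25.0
```

Call:
jog_arm(deltas=[[[-1, 0.4, -0.03, 0, 0], [-1, 0.4, -0.03, 0, 0], [-1, 0.4, -0.03, 0, 0], [-1, 0, 0, 0, 0]]])

```text
time_s: 10.55
tcp_pos: [0.5349, 0.0484, -0.0071]
eef_rot: [180.0, 0.0, 175.6]
contact_force: [0.2, 0.4, -0.5]
gripper_width: 0.0318
gripper_force: 25.0
```

```bash
python3 -c "
from h import *
print(favg(5))"
```

```text
(array([ 0.14,  0.1 , -1.27]), array([0.73, 0.28, 0.2 ]), array([ 0.5344,  0.0484, -0.0071]), 10.8)
```

Call:
jog_arm(deltas=[[[-1, 0.6, -0.05, 0, 0], [-1, 0.6, -0.05, 0, 0], [-1, 0.6, -0.05, 0, 0], [-1, 0.6, -0.05, 0, 0], [-1, 0.4, -0.03, 0, 0], [-1, 0, 0, 0, 0]]])

```text
time_s: 11.55
tcp_pos: [0.5628, 0.046, -0.0072]
eef_rot: [-180.0, -0.0, 175.6]
contact_force: [0.7, -0.7, -2.3]
gripper_width: 0.032
gripper_force: 25.0
```

```bash
python3 -c "
from h import *
print(favg(6))"
```

```text
(array([-0.19,  0.19, -1.05]), array([0.51, 0.42, 0.54]), array([ 0.5624,  0.0461, -0.007 ]), 11.85)
```

Thin slid in with no load, so it's loose. I'll take it back to its old place.

Call:
jog_arm(deltas=[[[-1, -3.6, 0.27, 0, 0], [-1, -3.6, 0.27, 0, 0], [-1, 0, 0, 2.6, 0], [-1, -0.8, -5.5, 0, 0], [-1, -0.7, -5.5, 0, 0], [-1, -0.7, -5.4, 0, 0], [-1, -0.7, -5.4, 0, 0], [-1, 0, 0, 0, 0]]])

```text
time_s: 12.85
tcp_pos: [0.4605, -0.1694, 0.0189]
eef_rot: [-180.0, -0.0, 175.4]
contact_force: [-0.5, 0.2, -1.0]
gripper_width: 0.0319
gripper_force: 25.0
```

Call:
jog_arm(deltas=[[[-1, 0, 0, -1.5, 0], [-1, 0, 0, -1.25, 0], [-1, 0, 0, -0.2, 0], [-1, 0, 0, 0, 0], [0.6, 0, 0, 0, 0], [0.6, 0, 0, 0, 0], [0.6, 0, 0, 0, 0], [1, 0, 0, 3, 0]]])

```text
time_s: 13.85
tcp_pos: [0.4599, -0.1665, 0.0183]
eef_rot: [-180.0, -0.2, 175.6]
contact_force: [0.9, -0.0, 0.9]
gripper_width: 0.0663
gripper_force: 0.0
```

Call:
jog_arm(deltas=[[[1, 0, 0, 1.5, 0], [1, 1.9, -4.6, 0, 0.091], [1, 1.9, -4.6, 0, 0.091], [1, 1.8, -4.6, 0, 0.09], [1, 0, 0, 0, 0], [1, 0, 0, -2.2, 0], [1, 0, 0, -2.3, 0], [1, 0, 0, 0, 0]]])

```text
time_s: 14.85
tcp_pos: [0.5158, -0.3037, -0.012]
eef_rot: [179.9, -0.2, -168.8]
contact_force: [-0.1, -0.0, 0.5]
gripper_width: 0.0876
gripper_force: 0.0
```

Call:
jog_arm(deltas=[[[-1, 0, 0, 0, 0], [-1, 0, 0, 0, 0], [-1, 0, 0, 0, 0], [-1, 0, 0, 0, 0], [-1, 0, 0, 0, 0], [-1, 0, 0, 0, 0], [-1, 0, 0, 0, 0], [-1, 0, 0, 0, 0]]])

```text
time_s: 15.85
tcp_pos: [0.5175, -0.3046, -0.0105]
eef_rot: [-180.0, -0.0, -168.8]
contact_force: [-0.2, -1.4, 1.5]
gripper_width: 0.0317
gripper_force: 25.0
```

Call:
jog_arm(deltas=[[[-1, 0, 0, 5, 0], [-1, -0.3, 5.9, 0, -0.045], [-1, -0.3, 5.9, 0, -0.045], [-1, -0.3, 5.9, 0, -0.045], [-1, -0.3, 5.9, 0, -0.045], [-1, -0.4, 6.0, 0, -0.046], [-1, -0.4, 6.0, 0, -0.046], [-1, 0, 0, 0, 0]]])

```text
time_s: 16.85
tcp_pos: [0.4976, 0.0553, 0.0396]
eef_rot: [180.0, 0.0, 175.9]
contact_force: [0.7, -1.1, -1.7]
gripper_width: 0.0318
gripper_force: 25.0
```

```bash
python3 - <<'E'
from h import *
print(favg(5))
a=r.capture("top"); s=r.get_state();p=s["tcp_pos"];print(p,s["eef_rot"])
b=np.radians(s["eef_rot"][2]-180);d=np.array([np.cos(b),np.sin(b)])
z0=p[2]+.011
g=cv2.cvtColor(a,cv2.COLOR_BGR2GRAY)
n0,n1=[np.array(proj("top",np.append(p[:2]-[0,.003]+d*(.024+.055)+h*np.array([-d[1],d[0]]),z0+.008))) for h in(.02,-.02)]
print("pred nose",n0,n1)
u=(n1-n0)/np.linalg.norm(n1-n0); c=(n0+n1)/2
f=np.array([-u[1],u[0]]); f=f*np.sign(f[1])  # toward block (rows down)
smp=lambda q: float(cv2.getRectSubPix(g.astype(np.float32),(1,1),(float(q[0]),float(q[1])))[0,0])
print("lateral", [ (t,int(smp(c+u*t+f*4))) for t in np.arange(-14,15,1.)])
print("along", [ (t,int(smp(c+f*t))) for t in np.arange(-6,6,1.)])
E
```

```text
(array([-0.33, -0.59, -1.66]), array([0.21, 0.57, 0.36]), array([0.4973, 0.0505, 0.0393]), 17.1)
[0.49741577 0.0503454  0.03931232] [-1.79989661e+02 -2.48727931e-02  1.75535065e+02]
pred nose [200.62206635 190.06681549] [216.47676274 191.18308727]
lateral [(np.float64(-14.0), 88), (np.float64(-13.0), 82), (np.float64(-12.0), 76), (np.float64(-11.0), 78), (np.float64(-10.0), 85), (np.float64(-9.0), 104), (np.float64(-8.0), 140), (np.float64(-7.0), 156), (np.float64(-6.0), 154), (np.float64(-5.0), 154), (np.float64(-4.0), 156), (np.float64(-3.0), 156), (np.float64(-2.0), 156), (np.float64(-1.0), 156), (np.float64(0.0), 155), (np.float64(1.0), 156), (np.float64(2.0), 154), (np.float64(3.0), 153), (np.float64(4.0), 147), (np.float64(5.0), 141), (np.float64(6.0), 137), (np.float64(7.0), 122), (np.float64(8.0), 93), (np.float64(9.0), 78), (np.float64(10.0), 77), (np.float64(11.0), 66), (np.float64(12.0), 61), (np.float64(13.0), 64), (np.float64(14.0), 63)]
along [(np.float64(-6.0), 76), (np.float64(-5.0), 78), (np.float64(-4.0), 86), (np.float64(-3.0), 84), (np.float64(-2.0), 81), (np.float64(-1.0), 81), (np.float64(0.0), 113), (np.float64(1.0), 145), (np.float64(2.0), 154), (np.float64(3.0), 155), (np.float64(4.0), 155), (np.float64(5.0), 159)]
```

Call:
jog_arm(deltas=[[[-1, 0, 0, -2.3, 0], [-1, 0, 0, -2.35, 0], [-1, 0.8, -0.06, 0, 0], [-1, 0.7, -0.06, 0, 0], [-1, 0, 0, 0, 0]]])

```text
time_s: 17.77
tcp_pos: [0.5136, 0.0499, -0.0067]
eef_rot: [180.0, 0.0, 175.6]
contact_force: [0.6, 0.2, -0.4]
gripper_width: 0.0316
gripper_force: 25.0
```

Call:
jog_arm(deltas=[[[-1, 0.3, -0.02, 0, 0], [-1, 0.3, -0.02, 0, 0], [-1, 0, 0, 0, 0]]])

```text
time_s: 18.15
tcp_pos: [0.5188, 0.05, -0.0069]
eef_rot: [180.0, 0.0, 175.6]
contact_force: [0.3, 0.4, -2.3]
gripper_width: 0.0319
gripper_force: 25.0
```

Call:
jog_arm(deltas=[[[-1, 0.3, -0.02, 0, 0], [-1, 0, 0, 0, 0]]])

```text
time_s: 18.4
tcp_pos: [0.5215, 0.0497, -0.0072]
eef_rot: [-180.0, -0.0, 175.6]
contact_force: [-0.0, -0.2, -2.1]
gripper_width: 0.032
gripper_force: 25.0
```

```bash
python3 -c "
from h import *
print(favg(5))"
```

```text
(array([ 0.17, -0.11, -2.3 ]), array([0.15, 0.69, 0.49]), array([ 0.5215,  0.0497, -0.0071]), 18.65)
```

Call:
jog_arm(deltas=[[[-1, 0.3, -0.02, 0, 0], [-1, 0.3, -0.02, 0, 0], [-1, 0, 0, 0, 0]]])

```text
time_s: 19.02
tcp_pos: [0.5275, 0.0491, -0.0073]
eef_rot: [-180.0, -0.0, 175.6]
contact_force: [-1.6, -0.4, -3.8]
gripper_width: 0.0315
gripper_force: 25.0
```

Call:
jog_arm(deltas=[[[-1, 0.3, -0.02, 0, 0], [-1, 0.3, -0.02, 0, 0], [-1, 0, 0, 0, 0]]])

```text
time_s: 19.4
tcp_pos: [0.5342, 0.0489, -0.007]
eef_rot: [180.0, 0.0, 175.6]
contact_force: [-0.7, -0.8, -4.0]
gripper_width: 0.0318
gripper_force: 25.0
```

Call:
jog_arm(deltas=[[[-1, 0.3, -0.02, 0, 0], [-1, 0.3, -0.02, 0, 0], [-1, 0, 0, 0, 0]]])

```text
time_s: 19.77
tcp_pos: [0.5401, 0.0486, -0.007]
eef_rot: [180.0, 0.0, 175.6]
contact_force: [-0.2, -1.2, -4.5]
gripper_width: 0.0318
gripper_force: 25.0
```

```bash
python3 -c "
from h import *
print(favg(8))"
```

```text
(array([ 0.44, -0.81, -4.73]), array([0.56, 0.33, 0.37]), array([ 0.5401,  0.0486, -0.0069]), 20.175)
```

Thin was loose, and medium rides under and picks up about 3 N of corner load, so medium is the snug one. I'll let it down to the mat and push it home.

Call:
jog_arm(deltas=[[[-1, 0, 0, -0.1, 0], [-1, 0.6, -0.05, 0, 0], [-1, 0.6, -0.05, 0, 0], [-1, 0.6, -0.05, 0, 0], [-1, 0.6, -0.04, 0, 0], [-1, 0.3, -0.02, 0, 0], [-1, 0, 0, 0, 0]]])

```text
time_s: 21.05
tcp_pos: [0.5671, 0.0463, -0.0081]
eef_rot: [180.0, 0.0, 175.6]
contact_force: [0.6, -1.7, -4.6]
gripper_width: 0.0318
gripper_force: 25.0
```

Call:
jog_arm(deltas=[[[-1, 0.1, 0, 0, 0], [-1, 0.1, -0.01, 0, 0], [-1, 0, 0, 0, 0]]])

```text
time_s: 21.42
tcp_pos: [0.5683, 0.0462, -0.0081]
eef_rot: [-180.0, -0.0, 175.6]
contact_force: [-2.1, 0.3, -4.4]
gripper_width: 0.0319
gripper_force: 25.0
```

Call:
jog_arm(deltas=[[[-1, 0.1, 0, 0, 0], [-1, 0.1, -0.01, 0, 0], [-1, 0, 0, 0, 0]]])

```text
time_s: 21.8
tcp_pos: [0.5707, 0.0462, -0.008]
eef_rot: [180.0, 0.0, 175.6]
contact_force: [-1.1, 0.4, -5.2]
gripper_width: 0.0321
gripper_force: 25.0
```

```bash
python3 -c "
from h import *
print(favg(5))"
```

```text
(array([-1.76, -0.03, -4.84]), array([0.49, 0.2 , 0.4 ]), array([ 0.5707,  0.0462, -0.008 ]), 22.05)
```

Call:
jog_arm(deltas=[[[-1, 0, 0, -0.05, 0], [-1, 0.1, -0.01, 0, 0], [-1, 0, 0, 0, 0]]])

```text
time_s: 22.42
tcp_pos: [0.5716, 0.0461, -0.0085]
eef_rot: [-180.0, 0.0, 175.6]
contact_force: [-1.7, 0.1, -4.1]
gripper_width: 0.0316
gripper_force: 25.0
```

Call:
jog_arm(deltas=[[[-1, 0.1, -0.01, 0, 0], [-1, 0, 0, 0, 0]]])

```text
time_s: 22.68
tcp_pos: [0.5727, 0.046, -0.0085]
eef_rot: [180.0, 0.0, 175.6]
contact_force: [-1.8, -0.4, -4.5]
gripper_width: 0.0318
gripper_force: 25.0
```

```bash
python3 -c "
from h import *
print(favg(5))"
```

```text
(array([-1.09, -0.48, -4.19]), array([0.43, 0.29, 0.51]), array([ 0.5727,  0.046 , -0.0085]), 22.925)
```

Call:
jog_arm(deltas=[[[-1, 0, 0, -0.05, 0], [-1, 0, 0, 0, 0]]])

```text
time_s: 23.18
tcp_pos: [0.5728, 0.046, -0.009]
eef_rot: [180.0, 0.0, 175.6]
contact_force: [-0.4, -0.2, -3.5]
gripper_width: 0.0317
gripper_force: 25.0
```

Call:
jog_arm(deltas=[[[-1, 0, 0, -0.05, 0], [-1, 0.1, -0.01, 0, 0], [-1, 0, 0, 0, 0]]])

```text
time_s: 23.55
tcp_pos: [0.5729, 0.046, -0.0095]
eef_rot: [-180.0, -0.1, 175.6]
contact_force: [-5.2, 1.5, -0.2]
gripper_width: 0.0318
gripper_force: 25.0
```

Call:
jog_arm(deltas=[[[-1, 0.1, -0.01, 0, 0], [-1, 0, 0, 0, 0]]])

```text
time_s: 23.8
tcp_pos: [0.5729, 0.0459, -0.0095]
eef_rot: [-180.0, -0.1, 175.6]
contact_force: [-9.7, 4.5, 2.8]
gripper_width: 0.0322
gripper_force: 25.0
```

The stop came up against the base at x = 0.5729, with a push of about 10 N. I'll ease off, release and lift.

Call:
jog_arm(deltas=[[[-1, -0.15, 0.01, 0, 0], [-1, 0, 0, 0, 0], [-0.1, 0, 0, 0, 0], [0, 0, 0, 0, 0], [0.3, 0, 0, 0, 0], [0.5, 0, 0, 0, 0], [0.5, 0, 0, 0, 0], [0.5, 0, 0, 0, 0]]])

```text
time_s: 24.8
tcp_pos: [0.5731, 0.0459, -0.0095]
eef_rot: [180.0, 0.0, 175.6]
contact_force: [-0.5, 0.2, -0.2]
gripper_width: 0.0657
gripper_force: 0.0
```

Call:
jog_arm(deltas=[[[0.5, 0, 0, 2, 0], [0.5, 0, 0, 3, 0], [0.5, -4, 0, 4, 0], [0.5, -4, -3, 2, 0], [0.5, 0, -6, 0, 0], [0.5, 0, -6, 0, 0], [0.5, 0, -6, 0, 0], [0.5, 0, -6, 0, 0]]])

```text
time_s: 25.8
tcp_pos: [0.4931, -0.2259, 0.1008]
eef_rot: [-180.0, 0.1, 175.7]
contact_force: [0.6, 0.5, 0.3]
gripper_width: 0.0657
gripper_force: 0.0
```

```bash
python3 - <<'E'
from h import *
a=r.capture("top"); s=r.get_state();print(s["tcp_pos"],s["time_s"],s["contact_force"])
L=cv2.resize(a[130:210,170:250],(500,500),interpolation=cv2.INTER_CUBIC)
R=cv2.resize(a,(300,225))
o=np.zeros((500,800,3),np.uint8);o[:,:500]=L;o[:225,500:]=R;cv2.imwrite("pics/fin.png",o)
# expected block rear corners when home and square
m=np.array([.5965,.0412]);b=np.radians(-4.35);d=np.array([np.cos(b),np.sin(b)]);n=np.array([-d[1],d[0]])
for x in(0,-.045):
  for h in(.016,-.016): print((np.array(proj("top",np.append(m+d*x+n*h,.033)))-[170,130]+.5)*6.25-.5)
E
```

```text
[ 0.4924979  -0.23134111  0.10051073] 25.85 [ 3.05221689 -4.98885318  1.12605475]
[215.55659443 337.88301326]
[292.97315812 343.16442904]
[206.21924828 446.33393744]
[283.91103747 451.67052804]
```

View pics/fin.png

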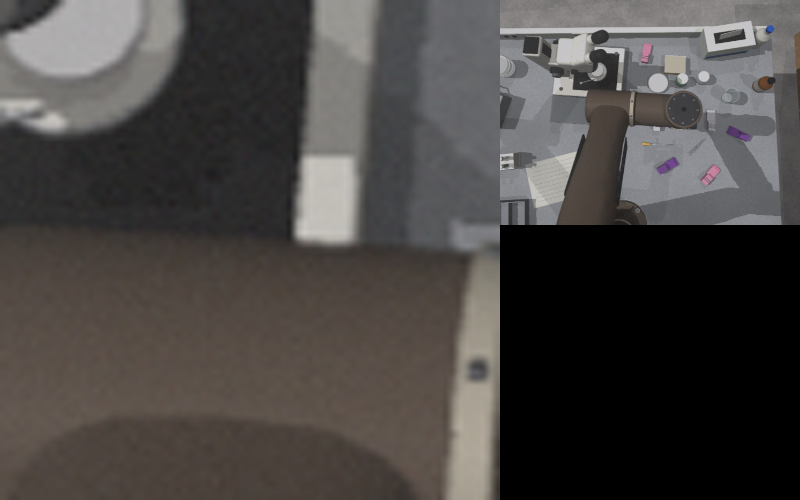

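The last picture shows the forearm hiding the mouth. That was my tenth view, so I'll move clear and check the result numerically.

Call:
jog_arm(deltas=[[[0.5, -3.2, -4.5, 1, 0], [0.5, -3.2, -4.5, 1, 0], [0.5, -3.2, -4.5, 1, 0], [0.5, -3.2, -4.5, 1, 0], [0.5, -3.2, -4.5, 1, 0], [0.5, -3.2, -4.5, 1, 0], [0.5, -3.2, -4.5, 1, 0], [0.5, 0, 0, 0, 0]]])

```text
time_s: 26.85
tcp_pos: [0.2669, -0.5418, 0.1708]
eef_rot: [-179.9, 0.0, 175.4]
contact_force: [-0.4, 0.3, -0.3]
gripper_width: 0.0655
gripper_force: 0.0
```

```bash
python3 - <<'E'
from h import *
a=r.capture("top"); s=r.get_state();print(s["tcp_pos"],s["time_s"])
a0=cv2.imread("pics/top0.png")
g=cv2.cvtColor(a,cv2.COLOR_BGR2GRAY).astype(int)
print("cols 198..222 rows 178..206");print(g[178:206,198:222])
# white-base shift vs start
A,B=[cv2.cvtColor(i,cv2.COLOR_BGR2GRAY)[90:172,100:232].astype(np.float32) for i in(a0,a)]
print("base shift px",cv2.phaseCorrelate(A,B,cv2.createHanningWindow(A.shape[::-1],cv2.CV_32F)))
# thin, thick & all others: diff blobs
D=cv2.absdiff(a,a0).max(2);D=(D>35).astype(np.uint8)
n,l,st,c=cv2.connectedComponentsWithStats(D)
print([tuple(q) for q in st[1:] if q[4]>15])
E
```

```text
[ 0.26774987 -0.54017575  0.17025008] 26.9
cols 198..222 rows 178..206
[[172 173 173 172 174 174 174 174 173 173 173 172 172 174 171 174 173 170
  172 172 172 173 173 174]
 [171 176 172 175 174 171 173 172 172 173 172 174 171 171 173 173 172 173
  172 174 174 173 172 173]
 [173 175 171 171 175 172 173 173 173 171 173 171 174 173 171 174 174 171
  173 176 172 172 173 175]
 [172 172 173 172 171 173 173 174 172 173 173 172 173 174 174 173 173 172
  173 171 171 172 174 172]
 [158 159 164 163 166 163 168 167 170 170 173 172 171 173 171 172 172 173
  171 174 173 173 175 173]
 [ 98  97 101  98 103 104 108 111 118 125 133 140 145 152 155 159 160 162
  166 165 165 165 160 155]
 [ 67  69  65  67  67  68  99 120 116 118 116 103  98  91  92  94  95  94
  101 100 100 103 106 108]
 [ 85  84  81  75  74  84 125 150 145 147 146 141 139 142 136 130 128 127
  106  76  77  70  69  71]
 [ 92  88  85  83  79  88 130 153 152 156 156 153 150 146 138 136 137 136
  106  60  63  58  59  58]
 [ 85  88  84  80  79  86 134 160 159 158 158 150 146 145 142 140 137 134
  103  59  58  56  57  56]
 [ 83  82  81  81  
[... 3159 characters left out ...]
 np.int32(31), np.int32(411)), (np.int32(513), np.int32(312), np.int32(26), np.int32(21), np.int32(69)), (np.int32(459), np.int32(349), np.int32(67), np.int32(71), np.int32(2619)), (np.int32(448), np.int32(364), np.int32(21), np.int32(17), np.int32(115)), (np.int32(182), np.int32(366), np.int32(33), np.int32(27), np.int32(354)), (np.int32(531), np.int32(368), np.int32(29), np.int32(33), np.int32(87)), (np.int32(424), np.int32(377), np.int32(39), np.int32(30), np.int32(289)), (np.int32(142), np.int32(388), np.int32(17), np.int32(17), np.int32(34)), (np.int32(133), np.int32(410), np.int32(7), np.int32(10), np.int32(44)), (np.int32(219), np.int32(410), np.int32(25), np.int32(10), np.int32(36))]
```

```bash
python3 -c "
from plant import r
print(r.close_job())"
```

```text
the job is handed in; nothing more can be done
None
```

The medium piece is fully home under the footless corner and carrying it. Thin was tried first, lay loose, and is back near its old spot. Thick was never tried, since medium already fitted snugly. The job is handed in at about 27 s; I had no picture views left, so the final placing was checked from camera pixel positions only.

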